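# Load a rib carrier into the jig rail and bolt it in

## Task

Take the narrow-footed rib carrier, the twin of the one already in the rail, out of the plywood rack and stand it upright on the rubber pad; let go and take it again by its two ends, since only that way do the fingers fit between the rail's walls. Enter its foot at the open end of the rail and slide it in, pushing the carrier already there ahead of it, until both stand in a closed-up row hard against the end stop, then let go and push the bolt fully home across the rail's mouth. Do not tip the carrier over, leave the wide-footed carrier in the rack, and do not disturb the tin, the jar or the steel block.

Things in the scene. Friction and masses are not known exactly. Their poses are not given: they have to be found in the camera images.
- carrier: the rib carrier to load, loose, about 350 g: dark steel foot 80 mm long (own y), 38 wide (x), 12 high; centred on it an upright bare aluminium plate 50 long (y), 18 thick (x), top 85 mm above the underside, a 14 mm deep, 8 mm wide notch in mid-top. Origin: centre of the underside, z up; same after a half turn. Starts upright in a bay of the rack, its y along the rack's x
- wide_carrier: a carrier of another size that does not fit this rail and stays in the other bay: foot 80 mm long (y), 60 mm wide (x), 12 mm high, plate 50 x 18 mm, top 105 mm above the underside. Origin: centre of the underside. Which bay is which varies
- rack: fixed open plywood box 94 mm (own x) by 210 mm (own y), 75 mm high, walls and floor 5 mm. Two bays, about 50 mm either side of its middle along y, no divider. A carrier's foot has 2 mm play to each long wall and its plate's ends only 17 mm: fingers fit only across the plate's thickness. Origin: centre of its underside
- pad: fixed black rubber pad 110 x 110 mm, 4 mm thick, flat on the bench. Origin: centre of its underside
- rail: fixed rail on the bench along its own +y, from the open end (y = 0) to the stop. U section 44 mm wide inside, floor top at z = 6; olive walls 4 mm thick, 80 high (26 high for the first 40 mm). Two inner ledges, z = 22 to 26, leave a 24 mm slot: the foot runs below them (3 mm play each side, 4 in height), the plate stands up through the slot. Origin: bench height, under the mouth's middle
- rail_mouth (a point): middle of the rail's mouth, on its floor. Before it, to y = -30 mm, the floor goes on at the same height (74 mm wide) between two guides 26 mm high that flare from 44 to about 66 mm; beyond that is bare bench
- railed_carrier: twin of the narrow carrier (same sizes, loose), already inside the rail with its length along it, 15 to 45 mm short of the stop; in the end its origin lies 180 mm from the mouth and that of the new one 100 mm
- rail_stop (a point): middle of the end stop's face, on the rail's floor
- bolt (a joint): slide bolt across the rail 20 mm inside the mouth: 0 = fully home (bar across the slot), 0.05 m = fully open; it starts at 0.04 to 0.05. The bar is 14 mm wide, z = 28 to 37 mm above the bench; it slides along the rail's x (towards +x as it closes) with about 2 N of friction and stays where it is left
- bolt_knob (a point): middle of the bolt's upright black square knob (20 x 20 mm, 40 mm high, from 37 to 77 mm above the bench; this point 77 mm above it, at the top face); when home it lies 85 mm to the rail's -x side
- tin: bystander: open steel tin, 90 mm across, 90 mm high. Origin: centre of its underside
- jar: bystander: white plastic jar with steel cap, 60 mm across, 85 mm high. Origin: centre of its underside
- bucking_bar: bystander: dark steel block 100 x 35 x 30 mm. Origin: centre of its underside

How it is judged:
By the outcome, as a careful person would: the job done as asked, in the order asked, and still so for the second after the job is handed in, with the robot touching nothing.
It also fails if it takes over 67 s, if anything falls off the work surface, if the arm or the gripper's body presses on something with over 40 N, if the wrist force passes 120 N, or if a joint passes its speed limit or range.

## Robot

A 7-joint arm with a two-finger parallel gripper is mounted at the origin on the work surface. World frame = base frame: x ahead of the robot, y to its left, z up, the work surface at z = 0. Lengths are in mm, angles in rad, forces in N, time in s.
With the tool pointing down it reaches from about 425 to 875 mm from the base axis. Payload 4.7 kg.
Tool frame: the origin (TCP) lies midway between the tips of the shut fingers; the grasp point (between the pads) lies 19 mm behind it; z points along the fingers, y is the direction in which the jaws open and shut (so a half turn about z gives the same grasp; the last joint's range is limited). The gripper opens to 87 mm and grips with 3 to 60 N. Pads are 19 mm wide; open, the fingers measure 117 mm over their backs; the gripper's body (75 mm by 190 mm) begins 51 mm behind the grasp point.
Start: joints at [0.014, 0.321, -0.07, 1.45, 0.023, 1.371, -0.057], TCP at [650.02, -0.025, 222.587] pointing down, gripper open.
Joint ranges: [-2.86, 2.86], [-0.3, 2.09], [-1.38, 1.24], [0.06, 2.45], [-1.56, 4.7], [0.09, 2.05], [-2.69, 2.69]. Speed limits (rad/s): [2.57, 2.57, 3.14, 3.14, 3.14, 3.14, 3.14].

## Interface

Orientations are given as a unit quaternion [x, y, z, w].
In Python, from workcell import robot, jaws, status, vision gives the robot as it stands. The module is installed in compiled form; this text tells all that it offers. Calls block until the motion is done:
- robot.move_ptp(position, orientation): joint-space move of the TCP to a pose.
- robot.line_to(position, orientation=None, max_speed=150, f_stop=None): straight line of the TCP; orientation=None keeps the orientation; max_speed is the mean speed in mm/s. With f_stop (N) it stops when the force on the tool has changed by that much, and returns True; else False.
- robot.move_joints(angles): joint-space move.
- jaws.set_gripper(opening, grasp_force=None): finger opening in mm; grasp_force is the grip in N (None keeps the last); returns when the fingers have stopped.
- robot.hold(seconds).
- robot.ik(position, orientation): joint angles nearest the present ones, or None.
- status.observe(): the state.
- vision.get_image(name): name is "scene" or "side" or "wrist"; returns a dict with "color" (384x512x3 uint8, red, green, blue), "fov_y" (degrees; the focal length in pixels is half the picture's height over the tangent of half this angle, whatever the lens; pixels are square), "cx", "cy" (the principal point, pixels), "R" (3x3) and "t" (3): a world point X has camera coordinates R X + t; the wrist camera has in their place "hand_eye" (4x4, takes a point from camera to tool coordinates, whose origin is the TCP and whose axes are the flange's). Camera axes: x right, y down, z forward; pixel columns grow to the right and rows downward; lengths in mm; the calibration is good to about 2 mm. A picture is of the moment at which its call begins: read the wrist's pose just before it. There is no depth.
A pose or a line that the arm cannot do raises robot.Unreachable and nothing moves.
- robot.job_done(): hands the job in, once; it reports no verdict.
Trained networks look in the newest picture that a camera, given by its name, has taken for a name from the list of things; names that differ only in an ending like _2 or _b are one class to them, and where a whole thing is asked for, a point or a joint stands for the part that bears it (a point fixed in the world has none). Each returns a list of dicts, best first, with "conf" (0 to 1); they miss things now and then, are a little off and sometimes report something else, mostly with a low value. They report only what shows in the picture. A call takes as long as a camera call.
- vision.spot_in(camera, label): "at" ([x, y, z] in mm, in world coordinates, good to about 4 mm: the middle of the surface that is visible of it).
- vision.cut_out(camera, label): "mask" (384x512 bool, what is visible of it).
The state is a dict: "clock": time; "joints": joint angles; "joint_vel": joint speeds; "tau": joint torques, N m; "tool_pos": TCP position; "tcp_rot": TCP orientation; "force": force on the tool from outside, world axes, zero at the start; "ft_torque": the same for the moment, N m; "width": finger opening in mm.
Only numpy, scipy, OpenCV 4.12 (cv2) and the standard library are available. Lean on these libraries where they do the work, as an engineer would, in place of code of your own. Each camera call takes 0.05 s, during which the arm holds its last target.

## Working session

There is one attempt and no reset: what is moved stays moved. The work goes in short steps, each a Python script; the robot and the scene stay as the last script left them, time stands still between calls to the robot, and variables do not carry over. Pictures are saved under pics/ and viewed, and the job is handed in when it is done.

```bash
mkdir -p pics; cat > h.py <<'E'
import numpy as np, cv2
from workcell import robot, jaws, status, vision
def snap(name,fn):
    im=vision.get_image(name); cv2.imwrite('pics/'+fn,im['color'][:,:,::-1]); return im
def f(im): return 384/2/np.tan(np.radians(im['fov_y'])/2)
def ray(im,u,v):
    R=np.array(im['R']);t=np.array(im['t']);d=np.array([(u-im['cx'])/f(im),(v-im['cy'])/f(im),1.])
    return -R.T@t, R.T@d
def atz(im,u,v,z):
    o,d=ray(im,u,v); return o+d*(z-o[2])/d[2]
def proj(im,X):
    X=np.atleast_2d(X);c=X@np.array(im['R']).T+np.array(im['t'])
    return np.c_[c[:,0]/c[:,2]*f(im)+im['cx'],c[:,1]/c[:,2]*f(im)+im['cy']]
E
python3 - <<'E'
from h import *
for c in ['scene','side','wrist']:
    im=snap(c,c+'0.png'); print(c,im['fov_y'],im['cx'],im['cy'])
    for k in ('R','t','hand_eye'):
        if k in im: print(k,np.round(im[k],3).tolist())
    for l in ['carrier','wide_carrier','rack','pad','rail','railed_carrier','bolt_knob','tin','jar','bucking_bar']:
        r=vision.spot_in(c,l); print(l,[(np.round(q['at']).tolist(),round(q['conf'],2)) for q in r[:3]])
s=status.observe();print(s)
E
```

```text
scene 52.24828888952254 265.0931685969661 189.74703758348085
R [[-0.675, 0.738, 0.016], [0.557, 0.522, -0.646], [-0.485, -0.427, -0.763]]
t [383.219, -260.775, 1326.923]
carrier [([462.0, 391.0, 28.0], 0.63)]
wide_carrier [([525.0, -339.0, 72.0], 0.6)]
rack [([575.0, -325.0, 47.0], 0.56)]
pad [([477.0, -60.0, 5.0], 0.57)]
rail [([607.0, 188.0, 42.0], 0.6)]
railed_carrier [([595.0, 245.0, 81.0], 0.76)]
bolt_knob [([469.0, 108.0, 39.0], 0.53)]
tin [([685.0, -188.0, 50.0], 0.96)]
jar [([452.0, 250.0, 66.0], 0.84)]
bucking_bar [([462.0, 388.0, 26.0], 0.81)]
side 42.33679817449658 258.3062230454143 189.96249123332464
R [[0.925, -0.379, 0.005], [-0.292, -0.72, -0.63], [0.242, 0.581, -0.777]]
t [-516.515, 217.653, 1243.293]
carrier [([539.0, -261.0, 44.0], 0.8), ([472.0, 101.0, 38.0], 0.54), ([432.0, 227.0, 59.0], 0.45)]
wide_carrier [([527.0, -361.0, 48.0], 0.93), ([475.0, 98.0, 38.0], 0.23)]
rack [([534.0, -289.0, 43.0], 0.93)]
pad [([478.0, -66.0, 3.0], 0.75)]
rail [([566.0, 132.0, 25.0], 0.84), ([583.0, 213.0, 58.0], 0.66)]
railed_carrier [([586.0, 217.0, 62.0], 0.83)]
bolt_knob [([473.
[... 764 characters left out ...]
bar []
{'clock': 1.65, 'joints': array([ 0.01414103,  0.32098245, -0.0701068 ,  1.45051781,  0.0226056 ,
        1.37078068, -0.05691104]), 'joint_vel': array([ 0.00063202, -0.00045494, -0.00028367,  0.00048832, -0.00043672,
        0.00052702,  0.00086719]), 'tau': array([ 3.37591382e-04, -4.91094625e+01, -4.02933257e-01, -3.12764597e+01,
       -6.36647735e-02,  3.36845568e-02, -1.38216308e-05]), 'tool_pos': array([ 6.50018966e+02, -4.93115869e-02,  2.22589038e+02]), 'tcp_rot': array([7.07115651e-01, 7.07097909e-01, 1.84928938e-05, 5.19997722e-05]), 'force': array([0.10579328, 0.12517781, 0.4815397 ]), 'ft_torque': array([ 0.03210398, -0.00896876,  0.00241197]), 'width': 86.81634098951014}
```

View pics/scene0.png

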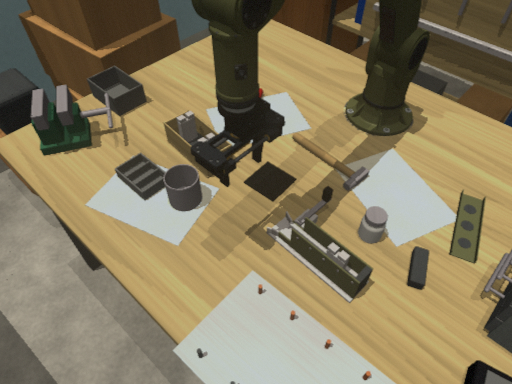

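View pics/side0.png

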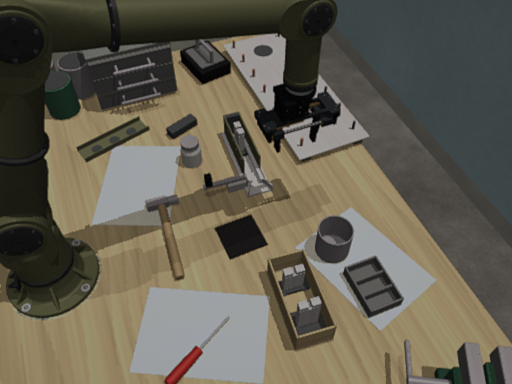

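View pics/wrist0.png

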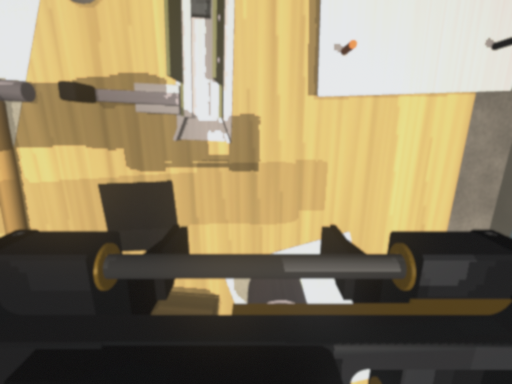

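```bash
cat >> h.py <<'E'
from scipy.spatial.transform import Rotation as Ro
def wsnap(fn):
    s=status.observe(); im=vision.get_image('wrist'); cv2.imwrite('pics/'+fn,im['color'][:,:,::-1])
    T=np.eye(4);T[:3,:3]=Ro.from_quat(s['tcp_rot']).as_matrix();T[:3,3]=s['tool_pos']
    C=np.linalg.inv(T@np.array(im['hand_eye'])); im['R']=C[:3,:3]; im['t']=C[:3,3]
    np.save('pics/'+fn[:-4]+'.npy',im,allow_pickle=True); return im
def ld(n): return np.load('pics/'+n+'.npy',allow_pickle=True).item()
def down(yaw):  # yaw = world direction of tool y (jaw axis); tool z down
    y=np.array([np.cos(yaw),np.sin(yaw),0]);z=np.array([0,0,-1.]);x=np.cross(y,z)
    return Ro.from_matrix(np.c_[x,y,z]).as_quat()
def crop(n,u0,u1,v0,v1,k,out):
    i=cv2.imread('pics/'+n)[v0:v1,u0:u1]; cv2.imwrite('pics/'+out,cv2.resize(i,None,fx=k,fy=k,interpolation=cv2.INTER_CUBIC))
E
python3 - <<'E'
from h import *
im=vision.get_image('side');np.save('pics/side0.npy',im,allow_pickle=True)
im=vision.get_image('scene');np.save('pics/scene0.npy',im,allow_pickle=True)
crop('side0.png',255,345,240,350,5,'c1.png')
crop('side0.png',190,300,100,215,5,'c2.png')
E
```

```text
(no output)
```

View pics/c1.png

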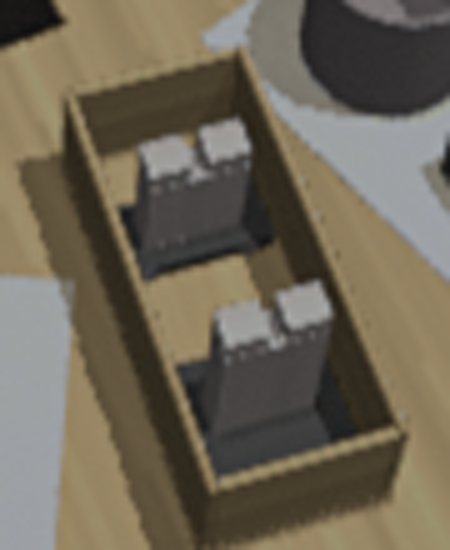

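View pics/c2.png

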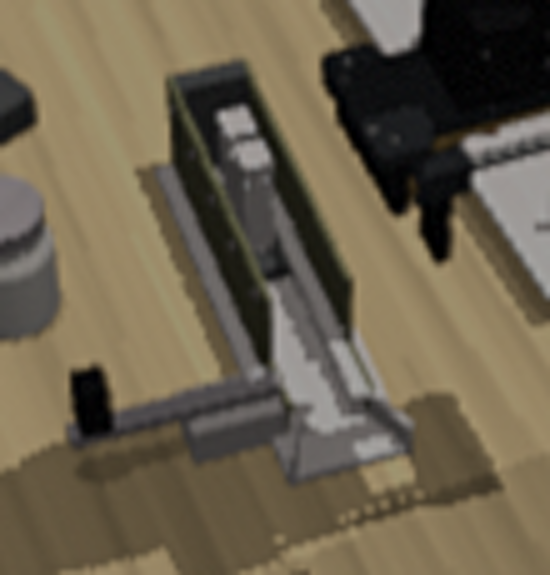

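```bash
python3 - <<'E'
from h import *
im=ld('side0')
P=[(70,97),(240,50),(405,432),(212,490)]
for p in P: print(atz(im,p[0]/5+255,p[1]/5+240,75).round(1))
for p in [(140,150),(243,122),(250,150),(148,182)]: print('top',atz(im,p[0]/5+255,p[1]/5+240,90).round(1))
print('rail walls tall near end top z=80')
for p in [(168,80),(245,64),(352,290),(270,375)]: print(atz(im,p[0]/5+190,p[1]/5+100,80).round(1))
for p in [(222,112),(245,108),(272,150),(235,170)]: print('rc',atz(im,p[0]/5+190,p[1]/5+100,91).round(1))
print('knob',atz(im,88/5+190,372/5+100,77).round(1))
E
```

```text
[ 503.9 -199.2   75. ]
[ 591.1 -206.1   75. ]
[ 573.4 -410.5   75. ]
[ 483.9 -402.4   75. ]
top [ 519.2 -246.    90. ]
top [ 570.2 -250.6   90. ]
top [ 566.7 -265.3   90. ]
top [ 515.7 -262.8   90. ]
rail walls tall near end top z=80
[571.9 311.6  80. ]
[620.3 307.5  80. ]
[609.3 110.2  80. ]
[543.8  68.7  80. ]
rc [588.6 262.   91. ]
rc [602.5 260.1  91. ]
rc [604.4 221.   91. ]
rc [578.5 213.6  91. ]
knob [453.1 110.6  77. ]
```

```bash
python3 - <<'E'
from h import *
p=np.pi
for n,pos,yaw in [('viewA',(474,-249,240),-p/2-.09),('viewB',(617,-262,240),p/2-.09),('gr-',(543,-256,60),-p/2-.09),('gr+',(543,-256,60),p/2-.09),('pad0',(477,-62,60),-.09),('padpi',(477,-62,60),p-.09),('pad+',(477,-62,60),p/2-.09),('pad-',(477,-62,60),-p/2-.09),('r-',(590,200,60),-p/2-.09),('r+',(590,200,60),p/2-.09),('kn0',(430,110,60),0.),('kn90',(430,110,60),p/2),('knm',(430,110,60),-p/2)]:
    q=robot.ik(pos,down(yaw)); print(n, None if q is None else np.round(q,2))
E
```

```text
viewA [ 0.2   0.07  0.25  1.72 -0.02  1.36 -1.21]
viewB [ 0.45  0.36 -0.12  1.37  0.04  1.42  1.81]
gr- [ 0.18  0.35  0.26  1.77 -0.1   1.04 -1.19]
gr+ [ 0.49  0.35 -0.11  1.76  0.04  1.04  1.84]
pad0 [ 0.11  0.12 -0.04  2.04  0.01  0.98 -0.02]
padpi None
pad+ [ 0.26  0.12 -0.2   2.04  0.03  0.98  1.53]
pad- [-0.04  0.11  0.12  2.05 -0.02  0.98 -1.57]
r- [-0.4   0.39  0.04  1.7  -0.02  1.05 -2.02]
r+ [-0.08  0.41 -0.35  1.69  0.16  1.07  0.99]
kn0 [-0.12  0.05 -0.19  2.12  0.01  0.97 -0.32]
kn90 [ 0.02  0.05 -0.33  2.12  0.02  0.98  1.24]
knm [-0.25  0.04 -0.06  2.13  0.    0.97 -1.88]
```

```bash
python3 - <<'E'
from h import *
t=status.observe()['clock']
robot.move_ptp([474,-249,240],down(-np.pi/2-.09))
print(status.observe()['clock']-t, status.observe()['tool_pos'])
im=wsnap('w1.png')
for l in ['carrier','wide_carrier']:
    r=vision.spot_in('wrist',l); print(l,[(np.round(q['at']).tolist(),round(q['conf'],2)) for q in r[:3]])
E
```

```text
1.1667 [ 474.88543897 -247.84151496  240.00215623]
carrier [([541.0, -251.0, 16.0], 0.96)]
wide_carrier [([530.0, -343.0, 38.0], 0.86)]
```

View pics/w1.png

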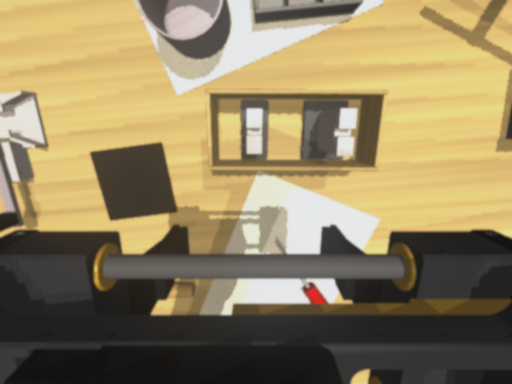

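```bash
python3 - <<'E'
from h import *
crop('w1.png',200,395,80,185,4,'c3.png');crop('w1.png',80,190,130,230,5,'c4.png')
E
```

```text
(no output)
```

View pics/c3.png

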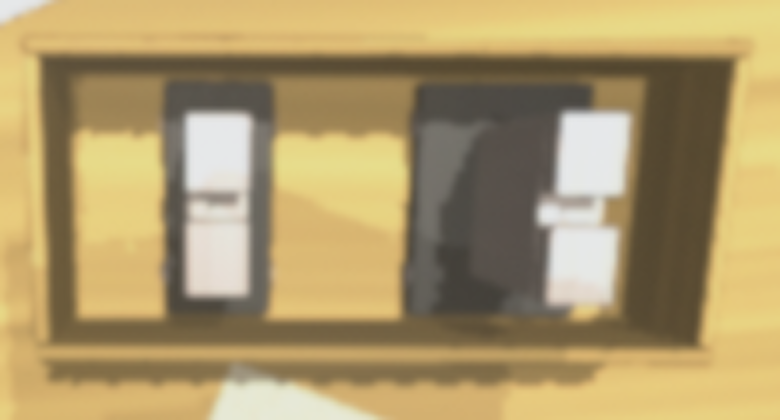

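View pics/c4.png

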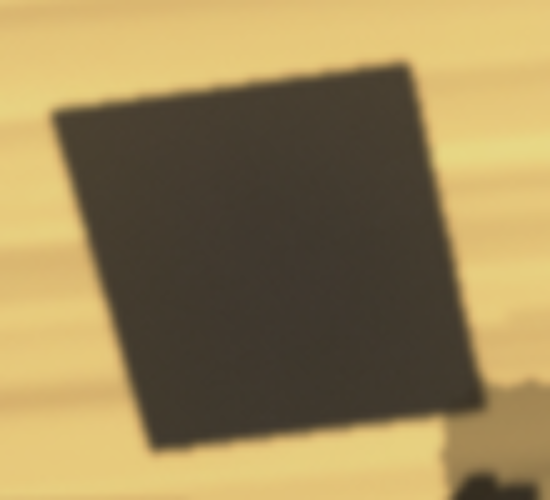

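```bash
python3 - <<'E'
from h import *
im=ld('w1')
def g(P,o,k,z): return np.array([atz(im,(p[0])/k+o[0],(p[1])/k+o[1],z)[:2] for p in P])
for n,P,o,k,z in [('top',[(186,112),(252,112),(249,298),(186,298)],(200,80),4,90),('foot',[(166,84),(271,84),(268,314),(166,314)],(200,80),4,17),('rack',[(24,42),(748,44),(708,360),(42,362)],(200,80),4,75),('pad',[(52,113),(408,65),(484,406),(153,450)],(80,130),5,4)]:
    a=g(P,o,k,z); print(n,a.mean(0).round(1),[ (np.linalg.norm(a[(i+1)%4]-a[i]).round(1),np.degrees(np.arctan2(*(a[(i+1)%4]-a[i])[::-1])).round(1)) for i in range(4)])
im2=vision.get_image('side')
m=vision.cut_out('side','rail')
print([(q['conf'],q['mask'].sum()) for q in m])
print(status.observe()['tool_pos'])
E
```

```text
top [ 539.4 -254.4] [(np.float64(18.3), np.float64(-95.0)), (np.float64(51.3), np.float64(174.6)), (np.float64(18.3), np.float64(85.0)), (np.float64(51.3), np.float64(-5.4))]
foot [ 538.8 -254.3] [(np.float64(35.8), np.float64(-95.0)), (np.float64(78.1), np.float64(175.0)), (np.float64(36.7), np.float64(85.0)), (np.float64(78.1), np.float64(-5.7))]
rack [ 534.5 -302.5] [(np.float64(207.5), np.float64(-95.1)), (np.float64(91.4), np.float64(175.0)), (np.float64(206.3), np.float64(85.2)), (np.float64(92.5), np.float64(-4.3))]
pad [477.  -65.9] [(np.float64(107.6), np.float64(-87.5)), (np.float64(106.3), np.float64(-177.4)), (np.float64(107.3), np.float64(92.9)), (np.float64(107.1), np.float64(2.8))]
[(0.87, np.int64(1170))]
[ 474.63755416 -248.12837174  239.75358749]
```

```bash
python3 - <<'E'
from h import *
r=np.radians
jaws.set_gripper(46,30)
robot.move_ptp([539.2,-254.4,140],down(r(-95.1)))
print(status.observe()['tool_pos'])
print(robot.line_to([539.2,-254.4,52],f_stop=8))
robot.hold(0.2); print(status.observe()['tool_pos'],status.observe()['width'])
jaws.set_gripper(10,30)
s=status.observe();print(s['clock'],s['width'],s['force'],s['tool_pos'])
im=wsnap('w2.png'); im=snap('side','s2.png'); crop('s2.png',255,345,200,350,4,'c5.png')
E
```

```text
[ 538.79981373 -254.72452721  140.26617087]
False
[ 540.07711646 -254.80175301   53.39043213] 46.01334289312902
6.2083 17.527204618920678 [-0.85941169  1.53091859 -0.62165661] [ 539.17683806 -254.04754578   51.85447699]
```

View pics/c5.png

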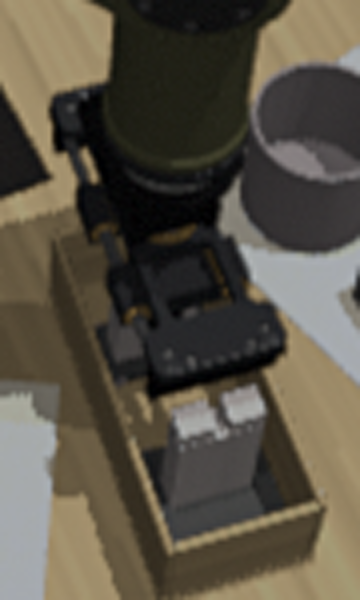

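```bash
python3 - <<'E'
from h import *
r=np.radians
robot.line_to([539.2,-254.4,160],max_speed=100)
s=status.observe();print(s['width'],s['force'],s['tool_pos'])
robot.move_ptp([477,-66,150],down(r(-3)))
robot.line_to([477,-66,62],max_speed=100)
robot.hold(0.2)
s=status.observe();print(s['width'],s['force'],s['tool_pos'])
print(robot.line_to([477,-66,49],max_speed=30,f_stop=5))
robot.hold(0.2)
s=status.observe();print(s['clock'],s['width'],s['force'],s['tool_pos'])
im=snap('side','s3.png'); crop('s3.png',190,290,150,270,5,'c6.png')
E
```

```text
17.633341948733502 [ 0.88224974  0.01786722 -2.75379877] [ 538.64623934 -254.1128349   159.04416274]
17.827324506731355 [-0.33999624 -0.70142996 -4.14007026] [477.52998644 -66.05579299  62.65957618]
True
10.525 17.988317087608014 [ 0.73429865 -0.32245517  5.41039891] [476.8252189  -65.95354806  50.54463736]
```

View pics/c6.png

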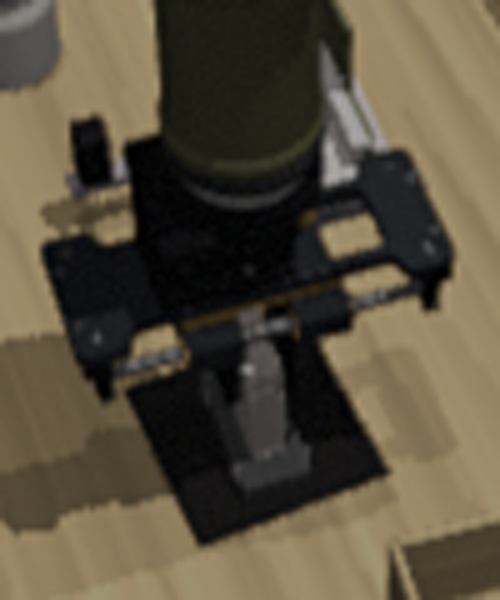

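```bash
python3 - <<'E'
from h import *
r=np.radians
jaws.set_gripper(46); robot.hold(0.2)
robot.line_to([477,-66,170],max_speed=150)
robot.move_ptp([585,110,255],down(r(0)))
robot.hold(0.3)
im=wsnap('w4.png')
im=snap('side','s4.png'); np.save('pics/s4.npy',im,allow_pickle=True); crop('s4.png',200,290,200,270,6,'c7.png')
crop('w4.png',130,340,10,240,3,'c8.png')
s=status.observe();print(s['clock'],s['tool_pos'])
E
```

```text
13.8 [584.88031592 109.32486706 255.02577039]
```

View pics/c7.png

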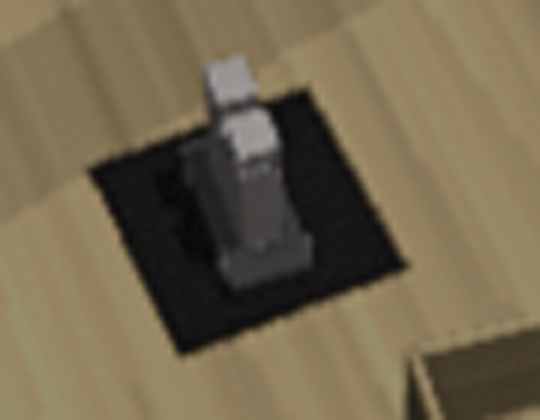

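View pics/w4.png

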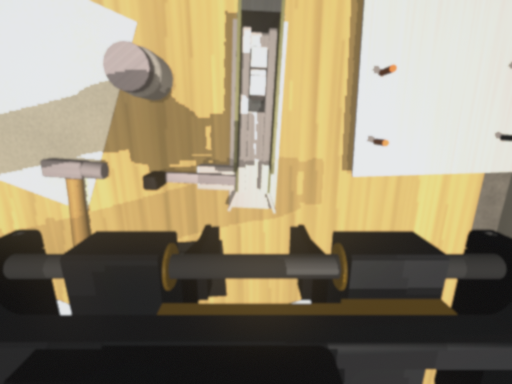

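View pics/c8.png

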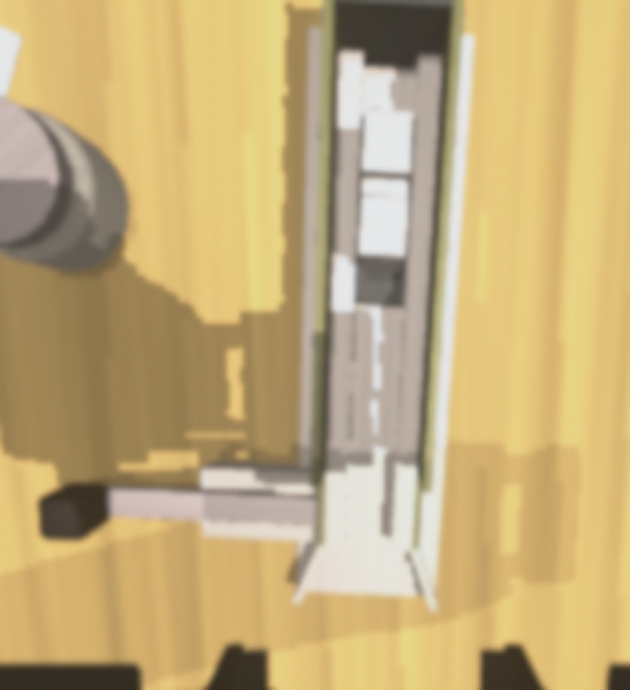

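```bash
python3 - <<'E'
from h import *
crop('w4.png',220,290,150,220,9,'c9.png');crop('w4.png',225,295,5,155,5,'c10.png')
E
```

```text
(no output)
```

View pics/c9.png

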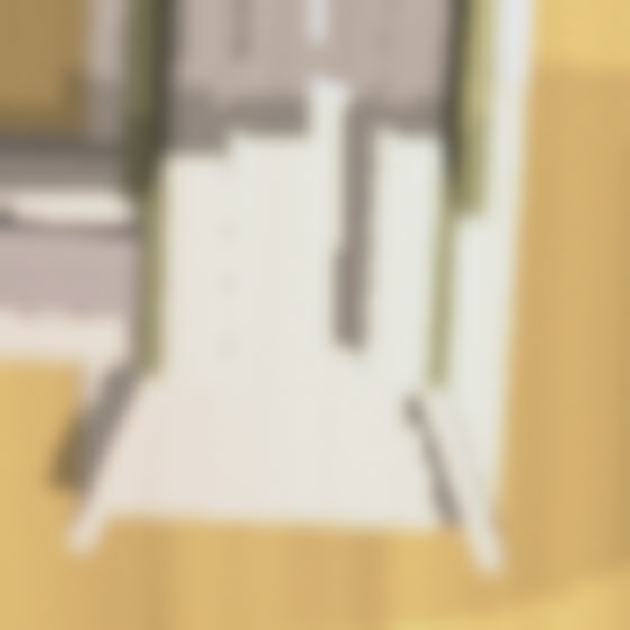

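View pics/c10.png

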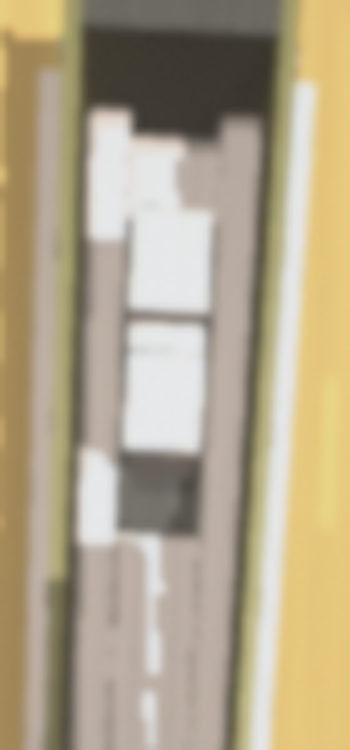

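```bash
python3 - <<'E'
from h import *
im=ld('w4')
A=lambda x,y,z:atz(im,x/9+220,y/9+150,z)[:2].round(1)
B=lambda x,y,z:atz(im,x/5+225,y/5+5,z)[:2].round(1)
l0,r0=A(162,373,26),A(430,386,26)
print('low wall inner y0',l0,r0,(l0+r0)/2,np.linalg.norm(l0-r0))
l,r_=A(75,548,26),A(492,570,26);print('guide front',l,r_,(l+r_)/2,np.linalg.norm(l-r_))
l,r_=A(103,512,6),A(455,527,6);print('floor front',l,r_,(l+r_)/2)
for rl,rr in [(0,0),(250,250),(500,500)]:
    l=B(82-12*rl/580,rl,80);r_=B(278-34*rr/500,rr,80);print('tall inner',l,r_,(l+r_)/2,np.linalg.norm(l-r_))
l,r_=B(82,27,80),B(278,38,80);print('stop top',l,r_)
l,r_=A(135,190,80),A(470,212,80);print('tall start',l,r_,(l+r_)/2)
c=np.array([B(132,210,91),B(213,210,91),B(200,452,91),B(122,450,91)]);print('rc top',c,c.mean(0))
for p in [(120,530),(197,532)]: print('rc foot',B(*p,18))
print('knob')
for p in [(40,500),(80,486)]: print(atz(im,p[0]/3+130,p[1]/3+10,77)[:2])
crop('w4.png',135,180,160,200,12,'c11.png')
# side carrier on pad
s=ld('s4'); 
for p in [(205,68),(248,58),(278,140),(232,162)]: print('pc',atz(s,p[0]/6+200,p[1]/6+200,89)[:2].round(1))
E
```

```text
low wall inner y0 [560.3  82.2] [605.4  79.8] [582.85  81.  ] 45.16381294797863
guide front [544.8  51.2] [616.5  47.1] [580.65  49.15] 71.81712887605579
floor front [548.   51.3] [611.3  48.4] [579.65  49.85]
tall inner [571.2 305.9] [614.  305.8] [592.6  305.85] 42.800116822270425
tall inner [569.3 256.7] [611.4 256.6] [590.35 256.65] 42.10011876467811
tall inner [567.3 202.7] [608.5 202.6] [587.9  202.65] 41.20012135904461
stop top [571.2 300.8] [614.2 298.6]
tall start [560.4 122.8] [608.  119.6] [584.2 121.2]
rc top [[582.1 262.1]
 [599.8 262.1]
 [597.5 212.4]
 [579.6 212.9]] [589.75  237.375]
rc foot [577.6 198.3]
rc foot [599.5 197.7]
knob
[441.18379078 115.1556399 ]
[459.08940425 121.2497844 ]
pc [473.6 -43.1]
pc [492.4 -45. ]
pc [488.7 -89.5]
pc [466.9 -92.7]
```

View pics/c11.png

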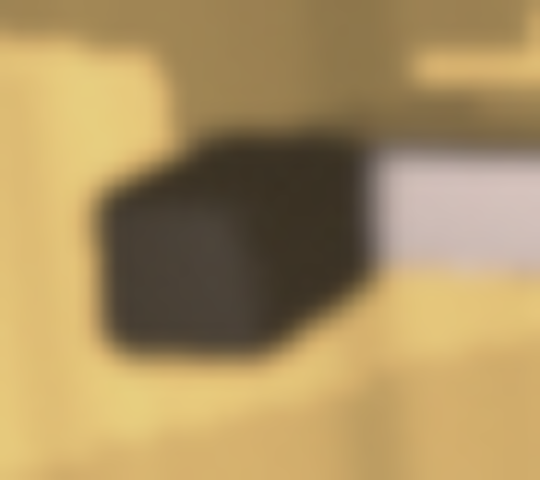

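```bash
cat >> h.py <<'E'
RY=np.radians(-2.6); RO=np.array([582.85,81.])
def rail(x,y): 
    c,s=np.cos(RY),np.sin(RY); return RO+np.array([c*x-s*y,s*x+c*y])
def rinv(p):
    c,s=np.cos(RY),np.sin(RY); d=np.array(p[:2])-RO; return np.array([c*d[0]+s*d[1],-s*d[0]+c*d[1]])
E
python3 - <<'E'
from h import *
r=np.radians
print('knob',rinv(atz(ld('w4'),150,183.2,77)))
jaws.set_gripper(87)
robot.move_ptp([477,-66,130],down(r(87)))
print(robot.line_to([477,-66,39],max_speed=120,f_stop=8))
robot.hold(0.3);s=status.observe();print(s['tool_pos'])
jaws.set_gripper(40,35); robot.hold(0.2)
s=status.observe();print(s['clock'],s['width'],s['force'],s['tool_pos'])
im=snap('side','s5.png'); crop('s5.png',190,290,150,270,5,'c12.png')
E
```

```text
knob [-134.97275093   19.37653965]
False
[477.4303481  -66.03837334  39.55817517]
18.5 49.82714331617158 [0.5257124  0.58873978 0.99744475] [476.9987586  -65.85989961  38.96241388]
```

View pics/c12.png

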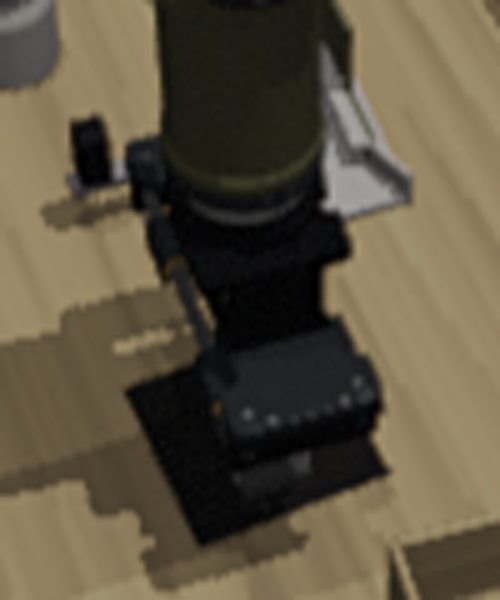

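```bash
python3 - <<'E'
from h import *
r=np.radians; Q=down(np.radians(87.4))
robot.line_to([477,-66,95],max_speed=120)
a=rail(0,-78)
robot.move_ptp([*a,95],Q)
robot.line_to([*a,43],max_speed=80); robot.hold(0.4)
s=status.observe();print(s['clock'],s['width'],s['force'],s['tool_pos'],rinv(s['tool_pos']))
im=snap('side','s6.png'); crop('s6.png',190,300,100,230,5,'c13.png'); wsnap('w6.png')
E
```

```text
20.925 49.35513576762622 [-0.14891867 -0.59225419 -3.41192017] [579.45559187   3.06743086  43.26177921] [  0.14434038 -78.0063235 ]
```

View pics/c13.png

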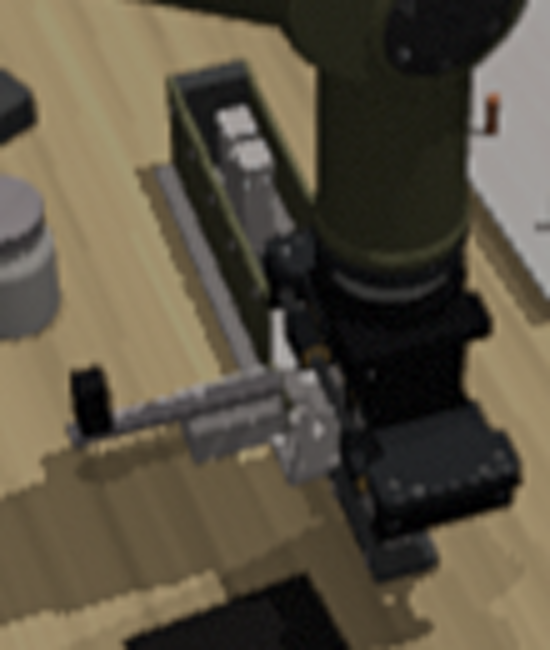

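View pics/w6.png

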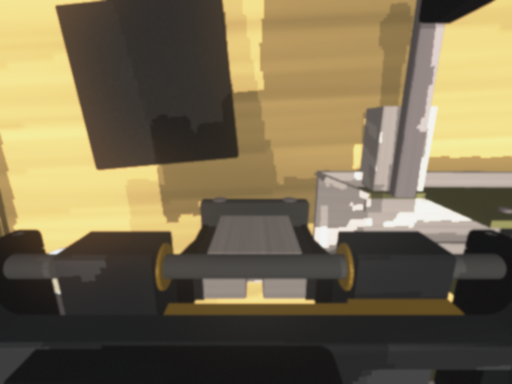

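```bash
python3 - <<'E'
from h import *
Q=down(np.radians(87.4))
for y in (0,60):
    hit=robot.line_to([*rail(0,y),43],Q,max_speed=60,f_stop=12)
    s=status.observe();print(hit,s['clock'],s['width'],s['force'].round(1),s['tool_pos'][2],rinv(s['tool_pos']))
    if hit: break
im=snap('side','s7.png'); crop('s7.png',190,300,100,230,5,'c14.png'); wsnap('w7.png')
E
```

```text
False 22.475 49.708742324467416 [-0.2 -0.6 -4.2] 42.97316640122932 [ 0.08324037 -0.69543624]
False 23.625 49.78440871253104 [-0.7 -0.7 -3.7] 42.952964680802964 [ 0.11067796 59.22533939]
```

View pics/c14.png

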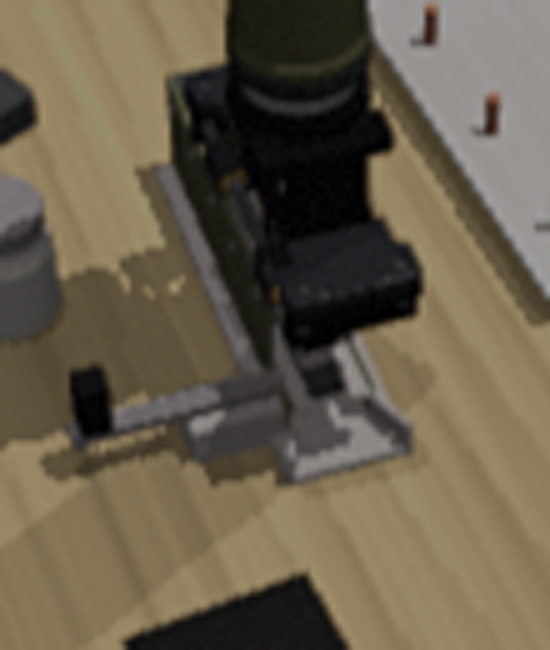

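Entered without contact. Continue to the stop.

```bash
python3 - <<'E'
from h import *
Q=down(np.radians(87.4))
hit=robot.line_to([*rail(0,92),43],Q,max_speed=40,f_stop=15)
s=status.observe();print(hit,s['clock'],s['width'],s['force'].round(1),s['tool_pos'][2],rinv(s['tool_pos']))
hit=robot.line_to([*rail(0,106),43],Q,max_speed=20,f_stop=14)
s=status.observe();print(hit,s['clock'],s['width'],s['force'].round(1),s['tool_pos'][2],rinv(s['tool_pos']))
robot.hold(0.3)
s=status.observe();print(s['force'].round(1),rinv(s['tool_pos']))
E
```

```text
False 24.675 49.688834378296875 [-0.  -0.9 -3.1] 43.002275308315696 [8.18986323e-03 9.24174346e+01]
True 25.3333 50.03942274133722 [ 0.1 -0.6 -3.4] 42.11941155502041 [ -0.69495849 100.13235256]
[-0.2  1.  -1.1] [-1.1332612  99.07428145]
```

```bash
python3 - <<'E'
from h import *
Q=down(np.radians(87.4))
def st(): s=status.observe();print(round(s['clock'],2),s['width'].round(1),s['force'].round(1),s['tool_pos'][2].round(2),rinv(s['tool_pos']).round(2))
print(robot.line_to([*rail(0,99.5),39.5],Q,max_speed=20,f_stop=4)); robot.hold(.2); st()
jaws.set_gripper(57); robot.hold(.2); st()
z=status.observe()['tool_pos'][2]
print(robot.line_to([*rail(0,108),43],Q,max_speed=20,f_stop=12)); st()
robot.hold(.2); st()
E
```

```text
TrueTraceback (most recent call last):
  File "<stdin>", line 4, in <module>
  File "<stdin>", line 3, in st
AttributeError: 'float' object has no attribute 'round'
```

```bash
cat >> h.py <<'E'
def st(): s=status.observe();print(round(s['clock'],2),round(float(s['width']),1),s['force'].round(1),round(float(s['tool_pos'][2]),2),rinv(s['tool_pos']).round(2))
E
python3 - <<'E'
from h import *
Q=down(np.radians(87.4))
st()
jaws.set_gripper(57); robot.hold(.2); st()
print(robot.line_to([*rail(0,109),43],Q,max_speed=20,f_stop=12)); st()
robot.hold(.2); st()
E
```

```text
26.04 49.6 [-1.3  0.1  6.8] 41.1 [-1.02 98.78]
26.71 57.7 [0.2 0.1 0.8] 39.65 [-2.22 98.76]
False
27.41 57.3 [-2.3 -7.6  0.9] 42.3 [ -0.6  104.54]
27.61 57.5 [-2.6 -6.8  1.7] 42.31 [ -0.61 104.53]
```

```bash
python3 - <<'E'
from h import *
Q=down(np.radians(87.4))
robot.line_to([*rail(0,101),43],Q,max_speed=30); st()
robot.line_to([*rail(0,101),150],Q,max_speed=100); st()
robot.move_ptp([*rail(-3,28),255],down(np.radians(-2.6))); robot.hold(.3)
wsnap('w8.png'); crop('w8.png',130,340,10,240,3,'c15.png'); st()
E
```

```text
28.02 57.1 [ 0.2  0.9 -0.5] 43.34 [  0.23 101.83]
29.24 57.0 [-0.  -0.3 -0.2] 149.04 [ -0.55 100.76]
30.86 56.9 [-0.2 -0.  -1.1] 254.78 [-3.04 28.08]
```

View pics/c15.png

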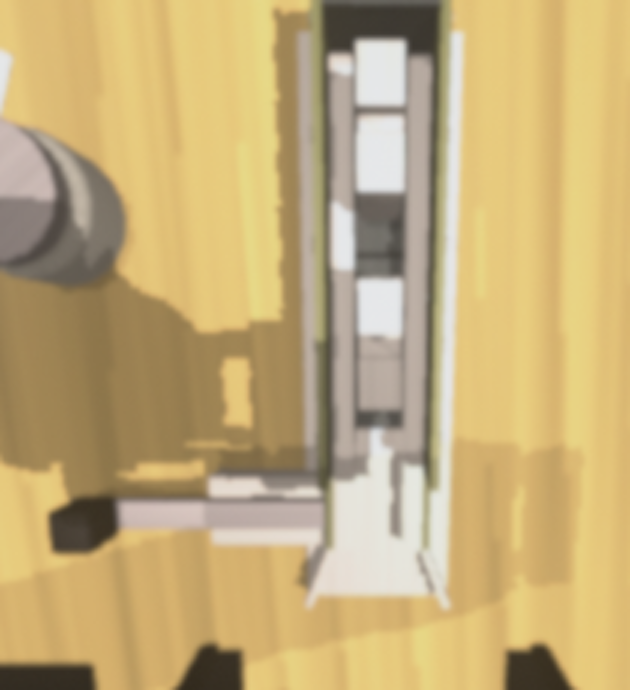

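```bash
python3 - <<'E'
from h import *
im=ld('w8'); B=lambda x,y,z:rinv(atz(im,x/3+130,y/3+10,z)).round(1)
print('railed top',B(382,38,91),B(382,192,91)); print('new top front',B(380,278,91),B(380,410,91))
print('new foot rear',B(380,428,18),B(380,412,18)); print('joint',B(380,256,18))
print('stop top',B(382,3,80))
crop('w8.png',225,295,5,160,5,'c16.png')
E
```

```text
railed top [  0.3 205. ] [  0.5 154.5]
new top front [ -0.2 124.1] [ 0. 74.]
new foot rear [ 0.7 59.1] [ 0.6 66.9]
joint [  0.4 138.8]
stop top [  0.3 219.7]
```

View pics/c16.png

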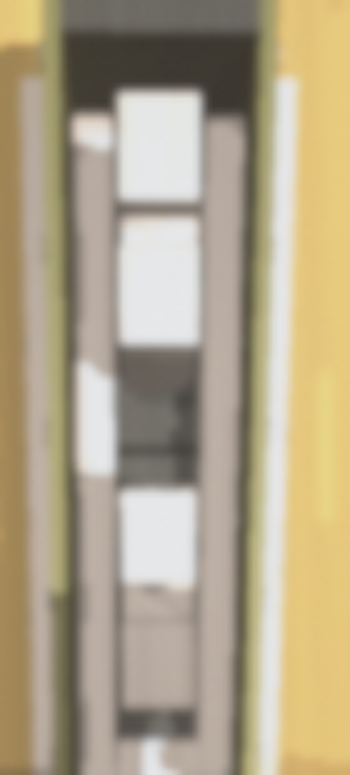

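```bash
python3 - <<'E'
from h import *
Q=down(RY)
for x in (-160,-165,-168,-172):
  for z in (48,120): print(x,z,rail(x,20),robot.ik([*rail(x,20),z],Q) is not None, robot.ik([*rail(x,20),z],down(RY+np.pi/2)) is not None)
E
```

```text
-160 48 [423.9219686 108.2374895] True True
-160 120 [423.9219686 108.2374895] True True
-165 48 [418.92711575 108.46430444] True True
-165 120 [418.92711575 108.46430444] True True
-168 48 [415.93020404 108.6003934 ] True True
-168 120 [415.93020404 108.6003934 ] True True
-172 48 [411.93432176 108.78184535] True True
-172 120 [411.93432176 108.78184535] True True
```

```bash
python3 - <<'E'
from h import *
Q=down(RY)
jaws.set_gripper(0)
robot.move_ptp([*rail(-171,19.7),130],Q)
print(robot.line_to([*rail(-171,19.7),48],max_speed=100,f_stop=8)); robot.hold(.2); st()
print(robot.line_to([*rail(-118,19.7),48],max_speed=50,f_stop=15)); st()
print(robot.line_to([*rail(-102,19.7),48],max_speed=20,f_stop=14)); st()
robot.hold(.2); st()
im=snap('side','s9.png'); crop('s9.png',190,300,100,230,5,'c17.png')
E
```

```text
False
34.02 0.3 [0.2 1.  0.3] 48.62 [-170.48   19.87]
False
35.23 0.1 [0.4 0.5 0.7] 48.03 [-117.73   19.77]
True
35.88 0.8 [-0.3  0.3 -0.2] 47.34 [-107.77   19.68]
36.08 0.1 [ 0.8 -0.1 -0.3] 46.85 [-108.46   19.44]
```

View pics/c17.png

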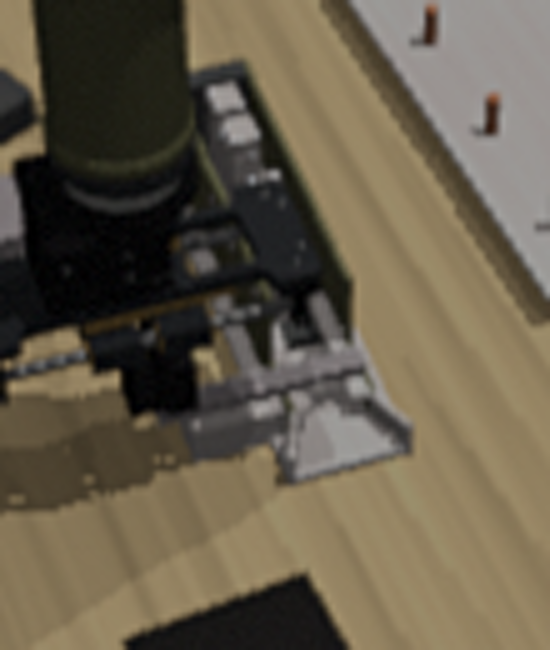

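```bash
python3 - <<'E'
from h import *
Q=down(RY)
robot.line_to([*rail(-125,19.7),48],max_speed=60)
robot.line_to([*rail(-125,19.7),150],max_speed=120)
robot.move_ptp([*rail(-3,28),255],Q); robot.hold(.3)
im=wsnap('w10.png'); crop('w10.png',130,340,10,240,3,'c18.png'); st()
snap('side','s10.png'); snap('scene','sc10.png')
E
```

```text
38.58 0.1 [ 0.6  0.5 -0.1] 254.62 [-3.76 28.01]
```

View pics/c18.png

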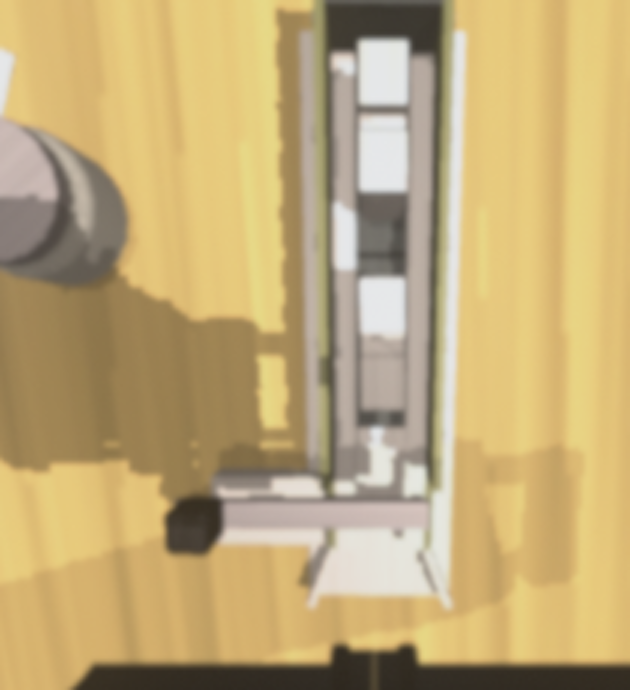

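View pics/s10.png

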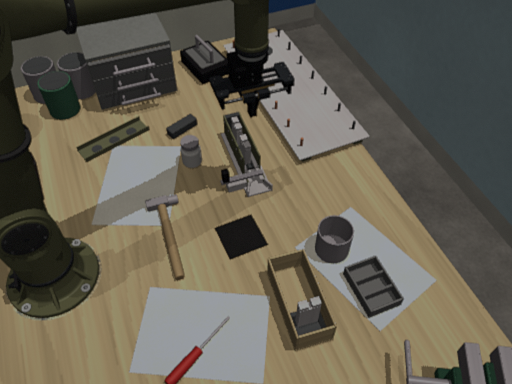

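```bash
python3 - <<'E'
from h import *
crop('w10.png',175,215,165,205,12,'c19.png'); crop('w8.png',135,175,165,205,12,'c20.png')
a=np.hstack([cv2.imread('pics/c20.png')[:,:390],cv2.imread('pics/c19.png')[:,:390]]);cv2.imwrite('pics/c21.png',a)
E
```

```text
(no output)
```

View pics/c21.png

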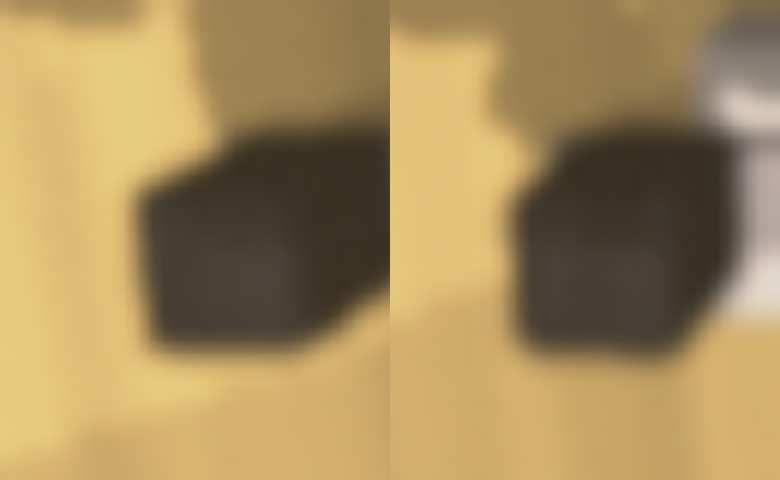

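```bash
python3 - <<'E'
from h import *
for n,u0,x0,x1,bar in [('w8',135,143,302,0),('w10',175,516-390,682-390,0)]:
    im=ld(n); print(n,[rinv(atz(im,x/12+u0,275/12+165,77)).round(1) for x in (x0,x1)])
print(rinv(atz(ld('w10'),430/3+130,515/3+10,37)))
print(status.observe()['clock'])
E
```

```text
w8 [array([-143.6,   19.4]), array([-126.2,   19.4])]
w10 [array([-93.9,  19.4]), array([-75.8,  19.4])]
[23.84983889 19.18317913]
38.675
```

```bash
python3 -c "
from h import *
print(robot.job_done())"
```

```text
the job is handed in; nothing more can be done
None
```

The narrow carrier is in the rail behind its twin, the row is closed up against the end stop, the bolt is home, and I handed the job in at about 39 s of the 67 s. I took it out of the rack across the plate, stood it on the pad and let go. I then re-gripped it by its ends, slid it in and pushed the row to the stop. After releasing, I nudged it forward once more, because the arm had backed off about 1 mm while still gripping.

**Last checks:**
- **Row:** the wrist camera put the railed carrier at about 179.8 mm and the new one at about 99–100 mm from the mouth (wanted 180 and 100). No gap shows between the feet.
- **Bolt:** the knob is 84.9 mm to the rail's -x side (85 is home). The push ended on a force rise of at least 14 N, well above the bolt's 2 N friction.
- **Surroundings:** in the side view the wide carrier is still in the rack, and the tin, jar and steel block look undisturbed.

No check failed. In the final nudge the gripper stopped about 4.5 mm short of its target with 7–8 N against the row. I took that as the row being hard against the stop, and the camera positions agree.

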